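Push the charged pack out of its charger with the release pin

ROBOT

A 7-joint arm with a two-finger parallel gripper is mounted at the origin on a cart in front of the work surface, level with it; the furniture and walls round the work are solid. World frame = base frame: x ahead of the robot, y to its left, z up, the work surface at z = 0. Lengths are in m, angles in rad, forces in N, time in s.
With the tool pointing down it reaches from about 0.425 to 1.025 m from the base axis. Payload 3.6 kg.
Tool frame: the origin (TCP) lies between the finger pads; the fingertips stand 19 mm ahead of it and the grasp point (between the pads) is the TCP (tip_extent is the distance from the TCP to the fingertips, in m); z points along the fingers, y is the direction in which the jaws open and shut (so a half turn about z gives the same grasp; the last joint's range is limited). The gripper opens to 85 mm and grips with 20 to 120 N. Pads are 22 mm wide; open, the fingers measure 114 mm over their backs; the gripper's body (76 mm by 85 mm) begins 54 mm behind the grasp point. The pads swing forward as they close: fully open they stand 13 mm farther back than shut.
Start: joints at [1.026, 0.591, 0.048, 1.609, -0.033, 0.943, -0.034], TCP at [0.316, -0.653, 0.25] pointing down, gripper open.
Joint ranges: [-2.69, 2.69], [-0.47, 2.24], [-1.27, 1.36], [0.19, 2.51], [-1.53, 4.68], [0.08, 2.07], [-3.09, 3.09]. Speed limits (rad/s): [2.57, 2.57, 3.14, 3.14, 3.14, 3.14, 3.14].

INTERFACE

Orientations are given as a rotation vector (axis times angle).
In Python, from rig import sense, get_image, camera_info, job_done, tip_extent gives the robot as it stands.
- The arm moves only by the shell command python3 -m creep 'ROWS' [FORCE]. ROWS is JSON, a list of rows, each an object of numbers: "x", "y", "z": the shift along the world's x, y, z in m; "rx", "ry", "rz": the turn, a rotation vector about the world's x, y, z in rad; "fingers": the finger opening in m, from 0 to 0.0854. A call has exactly 5 rows; each row is the pose to reach, as a shift and turn from the pose measured when the call began; what a row does not reach only later rows make up. A row lasts 1/12 s, in which the tool goes at most 41.7 mm and 7.16 degrees, less where a joint would pass 70% of its speed; a pose out of reach is approached as far as the arm can. A call with a gripper value outside its range is refused whole. The fingers move at their own pace and stop on an object; FORCE is the grip in N (left out, the last holds). Time passes only in rows, so rows that repeat a pose let the fingers close, or fill a call up. It gives the time, the measured TCP pose, the force and the opening at its end, in the units of the state.
- sense(): the state, without advancing time (a new reading comes with each control period).
- get_image(name): name is "side" or "top" or "wrist"; returns the picture (420x560x3 uint8, red, green, blue); there is no depth.
- camera_info(name): a dict with "vertical_fov" (degrees; the focal length in pixels is half the picture's height over the tangent of half this angle, whatever the lens; pixels are square), "cx", "cy" (the principal point, pixels), "rvec" (rotation vector, rad) and "tvec" (3), from world to camera coordinates, as OpenCV has them. Camera axes: x right, y down, z forward; pixel columns grow to the right and rows downward; lengths in m; the calibration is good to about 2 mm. A picture is of the moment at which its call begins: read the wrist's pose just before it. camera_info takes no time and is no camera call; for the wrist camera it gives the pose at the moment of the call.
- job_done(): hands the job in, once; it reports no verdict.
The state is a dict: "time_s": time; "joints": joint angles; "joint_velocities": joint speeds; "effort": joint torques, N m; "position": TCP position; "tool_rot": TCP orientation; "contact_force": force on the tool from outside, world axes, zero at the start; "ft_torque": the same for the moment, N m; "width": finger opening in m.
Only numpy, scipy, OpenCV 4.12 (cv2) and the standard library are available. Lean on these libraries where they do the work, as an engineer would, in place of code of your own. Each camera call takes 0.05 s, during which the arm holds its last target.

TASK

Take the blue-handled release pin from its wooden stand, hold down the recessed orange button of the battery pack in the charger with the green lamps, and while holding it push that pack out of the front of its charger until it stops. Then put the pin back upright in its stand, and leave the pack with the red lamps in its charger.

Things in the scene. Friction and masses are not known exactly. Their poses are not given: they have to be found in the camera images.
- release_pin: Loose tool, 60 g, upright in the wooden stand at the start. Origin at the lower tip of its steel pin, z up. Pin 8 mm diameter, 40 mm long; a steel disc (42 mm diameter) from 40 to 44 mm above the tip; then a square blue handle 18 x 18 mm from 44 to 106 mm above the tip, its sides along the body's x and y. Grip the handle by two opposite flat sides, fingers down.
- pin_stand: Fixed wooden block 64 x 64 x 48 mm, origin at the centre of its underside on the desk, z up. A square hole 24 x 24 mm, 44 mm deep, is in the middle of its top. The pin's disc rests on the block's top, so that the tip then hangs 8 mm above the desk.
- green_dock: Charger with green lamp bars on its top: fixed grey box 130 (x) x 104 (y) x 48 mm, origin at the centre of its underside on the desk, z up. Its -x side, the front, faces roughly toward the robot; the black pack in it slides out that way. An equal charger with red lamp bars stands beside it; which stands left varies.
- green_button (a point): Centre of the top of the orange button (20 mm square) in the green-lamp charger's pack. It lies 12 mm deep in a square well 22 x 22 mm in the pack's top and travels with the pack. At rest it is 32 mm above the desk, 8 mm behind (+x) the charger's centre; pack's top 44 mm, charger's rails 48 mm above the desk. Axes as the charger's: -x is the way out.
- green_latch (a joint): How far the green-lamp pack's orange button is pressed down, m: 0 at rest, 0.006 fully down. Spring: 2 N to start, 5 N fully down. The pack is locked unless it is pressed by more than about 4.5 mm.
- green_pack (a joint): How far the green-lamp pack has come out of its charger, m: 0 home, 0.050 at its stop. Slides with 1.5 N friction and stays where it is left; about 1 mm of play while locked. The pin, 8 mm thick in the 22 mm well, may move up to 7 mm before it bears on the well's wall.
- red_pack (a joint): The same for the pack in the charger with the red lamps: stays at 0.
There are look-alikes about, which are no part of the job. Of the things that look like the release_pin, the middle-sized one is meant.

How it is judged:
By the outcome, as a careful person would: the job done as asked, in the order asked, and still so for the second after the job is handed in, with the robot touching nothing.
It also fails if it takes over 48 s, if anything falls off the work surface, if the arm or the gripper's body presses on something with over 40 N, if the wrist force passes 120 N, or if a joint passes its speed limit or range.

## Working session

There is one attempt and no reset: what is moved stays moved. The work goes in short steps, Python scripts to look and compute and a shell command to move; the robot and the scene stay as the last step left them, time stands still between calls to the robot, and variables do not carry over. Pictures are saved under pics/ and viewed, and the job is handed in when it is done.

```bash
mkdir -p pics; ls; python3 - <<'E'
from rig import *
import cv2
print(sense())
for n in("side","top","wrist"):
    print(n,camera_info(n)); cv2.imwrite(f"pics/{n}0.png",get_image(n)[:,:,::-1])
print(tip_extent)
E
```

```text
pics
{'time_s': 0.0, 'joints': array([ 1.0265322 ,  0.59212692,  0.04827485,  1.60983671, -0.03328536,
        0.94267526, -0.03371401]), 'joint_velocities': array([-0.00034364,  0.00069165,  0.00130756, -0.00038646, -0.00015854,
       -0.00035533,  0.00057868]), 'effort': array([ 7.79501061e-04, -5.48686767e+01,  1.54751837e+00, -1.98121691e+01,
        9.54230694e-03,  8.75260594e-03,  1.35966187e-05]), 'position': array([ 0.31552604, -0.65186761,  0.24912922]), 'tool_rot': array([-3.06000468e+00, -7.01743994e-01,  9.77067870e-04]), 'contact_force': array([ 0.88027207, -0.71119465,  0.09198177]), 'ft_torque': array([ 0.00179177, -0.02983431, -0.00840234]), 'width': 0.08542187384149928}
side {'vertical_fov': 56.61394283223667, 'cx': 273.63619694694074, 'cy': 211.76241456396988, 'rvec': array([ 2.20568373,  0.01524846, -0.00789225]), 'tvec': array([-0.50866087, -0.0257746 ,  0.95975403])}
top {'vertical_fov': 51.81998152328319, 'cx': 277.63526907087504, 'cy': 209.24328746609794, 'rvec': array([ 2.1882354 , -2.17519934,  0.11664177]), 'tvec': array([-0.08416219,  0.51160019,  0.84843347])}
wrist {'vertical_fov': 65.94047737298352, 'cx': 278.87866803929865, 'cy': 206.5216326511672, 'rvec': array([-2.42470983,  1.51788099,  0.24964468]), 'tvec': array([-0.72223931, -0.04263924,  0.38160187])}
0.019
```

View pics/side0.png

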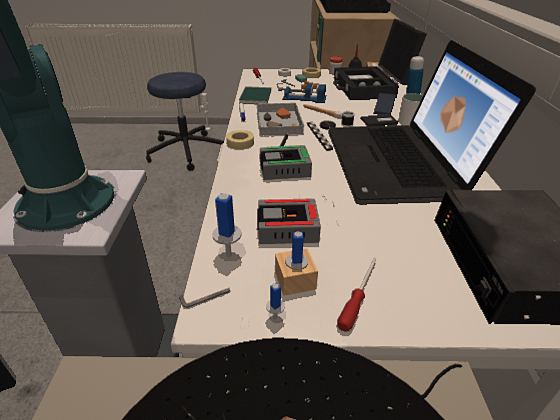

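View pics/top0.png

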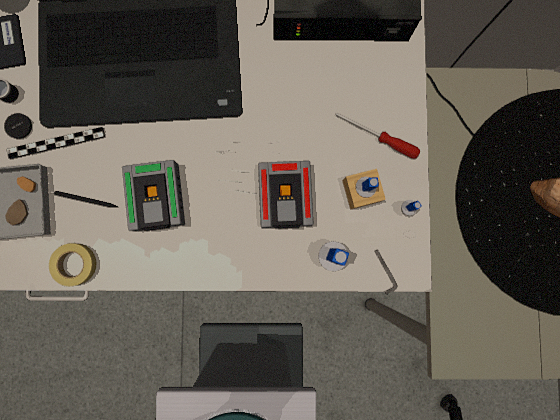

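View pics/wrist0.png

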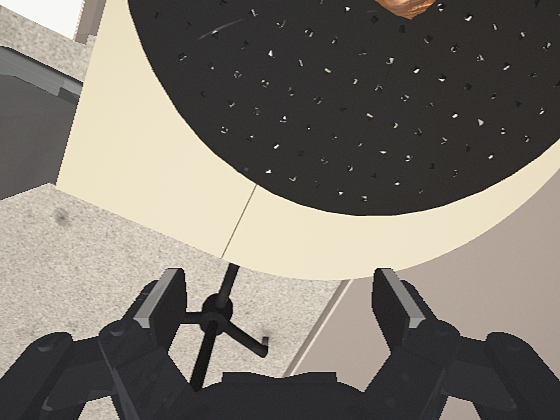

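The top picture shows the green-lamp dock at (153,196), the red one at (287,194), and the stand with the pin at (365,189). The look-alikes are at (334,255), which is large, and (411,208), which is small. I'll zoom in to measure.

```bash
python3 - <<'E'
import cv2,numpy as np
t=cv2.imread("pics/top0.png"); s=cv2.imread("pics/side0.png")
def crop(im,x,y,w,h,k): return cv2.resize(im[y:y+h,x:x+w],None,fx=k,fy=k,interpolation=cv2.INTER_CUBIC)
cv2.imwrite("pics/c1.png",np.hstack([crop(t,115,150,80,90,5),crop(t,335,160,60,90,5)][:2]))
cv2.imwrite("pics/c2.png",np.hstack([crop(s,250,135,70,60,5),crop(s,265,220,60,80,5)[:300]]))
cv2.imwrite("pics/c3.png",crop(s,265,220,60,80,7))
E
```

```text
(no output)
```

View pics/c1.png

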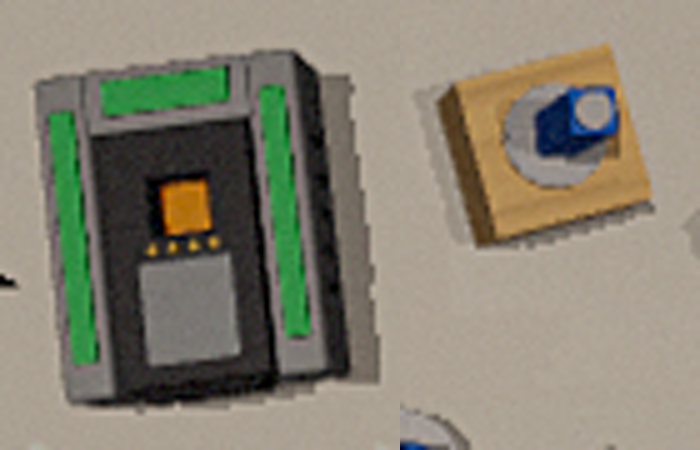

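View pics/c3.png

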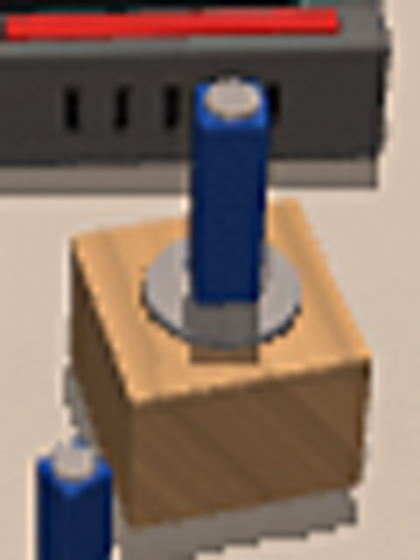

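```bash
cat > h.py <<'E'
import numpy as np,cv2
from rig import camera_info
def K(ci):
    f=210/np.tan(np.radians(ci["vertical_fov"]/2)); return np.array([[f,0,ci["cx"]],[0,f,ci["cy"]],[0,0,1.]])
def back(ci,uv,z):
    R=cv2.Rodrigues(np.array(ci["rvec"]))[0]; c=-R.T@ci["tvec"]
    d=R.T@np.linalg.inv(K(ci))@[uv[0],uv[1],1.]
    return c+d*(z-c[2])/d[2]
def proj(ci,p):
    return cv2.projectPoints(np.array(p,float).reshape(-1,3),np.array(ci["rvec"]),np.array(ci["tvec"]),K(ci),None)[0].reshape(-1,2)
E
python3 - <<'E'
from h import *
t=camera_info("top"); s=camera_info("side")
def quad(n,pts,z):
    P=np.array([back(t,p,z)[:2] for p in pts]);print(n,P.round(4).tolist(),"c",P.mean(0).round(4))
    for i in range(4):
        d=P[(i+1)%4]-P[i];print("  len",np.linalg.norm(d).round(4),"ang",np.degrees(np.arctan2(d[1],d[0])).round(1))
quad("dock",[(122,166.4),(174.4,160),(178.6,226),(129,230.4)],.048)
quad("stand",[(347,176.4),(376.4,169),(385,201),(354,209)],.048)
print("button",back(t,(152.2,191.4),.032))
print("disc",back(t,(367,187.4),.052),"top",back(t,(374.4,182.4),.114))
# side
f=lambda x,y:(265+x/7,220+y/7)
print("side top",back(s,f(234,98),.114),"disc",back(s,f(222,290),.052))
quad2=[f(72,240),f(295,200),f(370,358),f(132,402)]
P=np.array([back(s,p,.048)[:2] for p in quad2]);print(P.round(4),P.mean(0))
E
```

```text
dock [[0.5926, 0.2263], [0.6063, 0.1238], [0.4758, 0.1121], [0.4667, 0.208]] c [0.5353 0.1675]
  len 0.1034 ang -82.4
  len 0.131 ang -174.9
  len 0.0963 ang 95.4
  len 0.1272 ang 8.3
stand [[0.5762, -0.2179], [0.5915, -0.2766], [0.5277, -0.2926], [0.5114, -0.2311]] c [ 0.5517 -0.2545]
  len 0.0607 ang -75.4
  len 0.0658 ang -165.9
  len 0.0637 ang 104.8
  len 0.0661 ang 11.5
button [0.54549998 0.16991656 0.032     ]
disc [ 0.55389595 -0.25643494  0.052     ] top [ 0.55424197 -0.25622997  0.114     ]
side top [ 0.55551308 -0.25597928  0.114     ] disc [ 0.55456682 -0.25971607  0.052     ]
[[ 0.5151 -0.2367]
 [ 0.576  -0.2198]
 [ 0.5919 -0.28  ]
 [ 0.5308 -0.2964]] [ 0.55347789 -0.25822239]
```

```bash
python3 -m creep '[{"x":0.02,"y":0.034},{"x":0.04,"y":0.068},{"x":0.06,"y":0.102},{"x":0.08,"y":0.134},{"x":0.095,"y":0.16}]'
python3 -m creep '[{"x":0.018,"y":0.033},{"x":0.036,"y":0.066},{"x":0.054,"y":0.1},{"x":0.072,"y":0.134},{"x":0.09,"y":0.165}]'
python3 - <<'E'
from h import *
from rig import *
s=sense();ci=camera_info("wrist");im=get_image("wrist")
cv2.imwrite("pics/w1.png",im[:,:,::-1]); print(s["position"],s["tool_rot"],s["time_s"],s["joints"].round(3))
R=cv2.Rodrigues(ci["rvec"])[0];print("cam",-R.T@ci["tvec"], "fwd",R[2])
print(proj(ci,[[.5545,-.256,.114],[.553,-.256,.048]]))
E
```

```text
[ 0.31560219 -0.6520232   0.24937674] [-3.06045816e+00 -7.01781219e-01  7.34160699e-04] 0.15 [ 1.027  0.592  0.048  1.61  -0.033  0.943 -0.034]
cam [ 0.38769766 -0.61604079  0.37345274] fwd [-0.28507446 -0.13530362 -0.94890752]
[[-261.81379092 -600.20341003]
 [-102.45100456 -391.07844262]]schema error: expected keys x, y, z, rx, ry, rz, fingers
schema error: expected keys x, y, z, rx, ry, rz, fingers
```

View pics/w1.png

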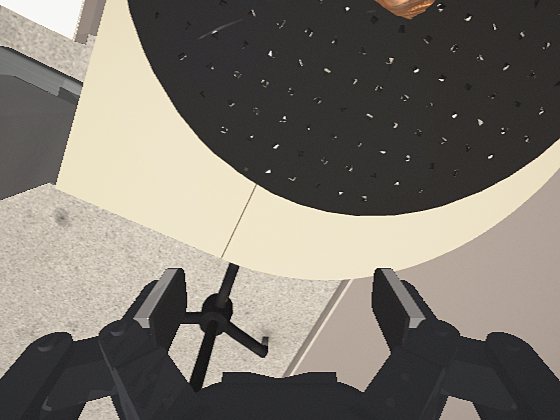

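The moves were refused because every key is required. I'll retype the rows in full.

```bash
python3 -m creep '[{"x":0.018,"y":0.033,"z":0,"rx":0,"ry":0,"rz":0,"fingers":0.085},{"x":0.036,"y":0.066,"z":0,"rx":0,"ry":0,"rz":0,"fingers":0.085},{"x":0.055,"y":0.1,"z":0,"rx":0,"ry":0,"rz":0,"fingers":0.085},{"x":0.074,"y":0.134,"z":0,"rx":0,"ry":0,"rz":0,"fingers":0.085},{"x":0.092,"y":0.166,"z":0,"rx":0,"ry":0,"rz":0,"fingers":0.085}]' &&
python3 -m creep '[{"x":0.018,"y":0.033,"z":0,"rx":0,"ry":0,"rz":0,"fingers":0.085},{"x":0.036,"y":0.066,"z":0,"rx":0,"ry":0,"rz":0,"fingers":0.085},{"x":0.055,"y":0.1,"z":0,"rx":0,"ry":0,"rz":0,"fingers":0.085},{"x":0.074,"y":0.134,"z":0,"rx":0,"ry":0,"rz":0,"fingers":0.085},{"x":0.092,"y":0.166,"z":0,"rx":0,"ry":0,"rz":0,"fingers":0.085}]'
cat > look.py <<'E'
import sys
from h import *
from rig import *
s=sense();ci=camera_info("wrist");im=get_image("wrist")
np.savez("pics/"+sys.argv[1]+".npz",rvec=ci["rvec"],tvec=ci["tvec"],cx=ci["cx"],cy=ci["cy"],vertical_fov=ci["vertical_fov"])
cv2.imwrite("pics/"+sys.argv[1]+".png",im[:,:,::-1]); print(s["position"],s["tool_rot"],s["time_s"],s["joints"].round(3),s["contact_force"].round(2),s["width"])
E
python3 look.py w2
```

```text
time_s: 0.62
position: [0.4085, -0.484, 0.2494]
tool_rot: [-3.06, -0.702, 0.0]
contact_force: [0.8, -0.2, -0.9]
width: 0.085
time_s: 1.03
position: [0.5012, -0.3157, 0.2494]
tool_rot: [-3.06, -0.703, 0.0]
contact_force: [1.4, -0.3, 0.2]
width: 0.0851
[ 0.50121855 -0.31573755  0.2493958 ] [-3.05950529e+00 -7.02916381e-01  2.63322255e-05] 1.0333 [ 0.477  0.426  0.013  1.915 -0.01   0.802 -0.623] [ 1.38 -0.29  0.22] 0.08512951400960711
```

View pics/w2.png

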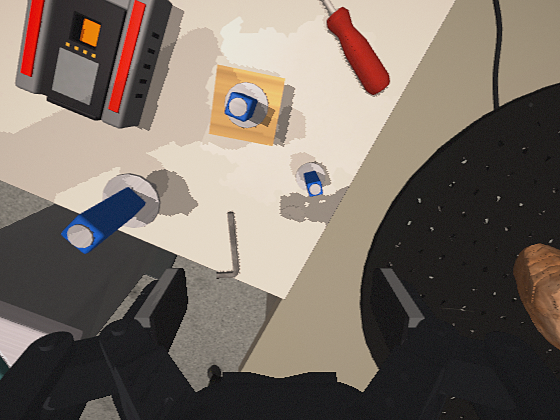

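The wrist picture shows the stand at (247,105), with the pin's handle top near (239,106) and its disc at (246,104). I'll zoom in.

```bash
python3 - <<'E'
import cv2
im=cv2.imread("pics/w2.png")[55:155,200:300]
cv2.imwrite("pics/w2c.png",cv2.resize(im,None,fx=6,fy=6,interpolation=cv2.INTER_CUBIC))
E
```

```text
(no output)
```

View pics/w2c.png

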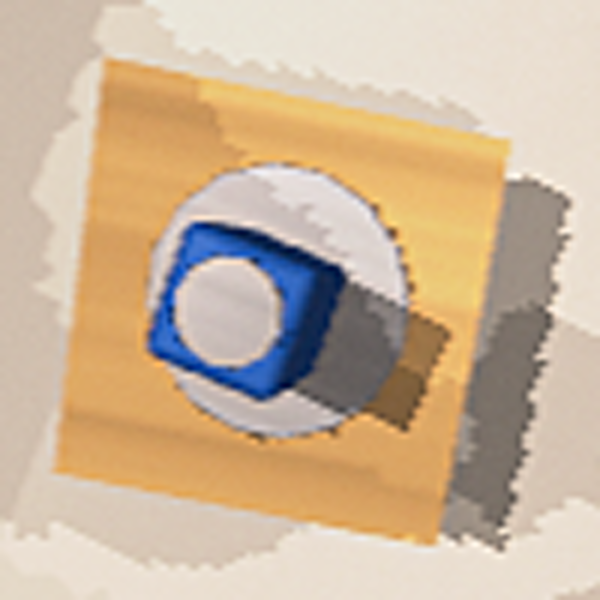

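```bash
python3 - <<'E'
from h import *
ci=dict(np.load("pics/w2.npz")); ci={k:(v if v.ndim else float(v)) for k,v in ci.items()}
f=lambda p:(200+p[0]/6-.4,55+p[1]/6-.4)
def quad(n,pts,z):
    P=np.array([back(ci,f(p),z)[:2] for p in pts]);print(n,"c",P.mean(0).round(4))
    for i in range(4):
        d=P[(i+1)%4]-P[i];print("  len",np.linalg.norm(d).round(4),"ang",np.degrees(np.arctan2(d[1],d[0])).round(1))
quad("stand",[(103,60),(510,142),(437,545),(55,470)],.048)
quad("handle",[(185,225),(308,264),(268,398),(150,350)],.114)
print("top",back(ci,f((227,312)),.114),"disc",back(ci,f((278,300)),.052))
E
```

```text
stand c [ 0.5528 -0.253 ]
  len 0.0639 ang -74.7
  len 0.0635 ang -164.8
  len 0.0639 ang 104.9
  len 0.063 ang 15.3
handle c [ 0.5543 -0.2528]
  len 0.0161 ang -80.9
  len 0.0174 ang -173.0
  len 0.0161 ang 94.2
  len 0.016 ang 6.9
top [ 0.55405251 -0.25281192  0.114     ] disc [ 0.5546541  -0.25288942  0.052     ]
```

```bash
python3 -m creep '[{"x":0.015,"y":0.02,"z":0,"rx":0,"ry":0,"rz":-0.1,"fingers":0.085},{"x":0.033,"y":0.04,"z":-0.015,"rx":0,"ry":0,"rz":-0.2,"fingers":0.085},{"x":0.0533,"y":0.062,"z":-0.04,"rx":0,"ry":0,"rz":-0.313,"fingers":0.085},{"x":0.0533,"y":0.062,"z":-0.07,"rx":0,"ry":0,"rz":-0.313,"fingers":0.085},{"x":0.0533,"y":0.062,"z":-0.085,"rx":0,"ry":0,"rz":-0.313,"fingers":0.085}]'
python3 look.py w3
```

```text
time_s: 1.5
position: [0.5607, -0.2406, 0.1615]
tool_rot: [-3.122, -0.244, -0.006]
contact_force: [-0.6, -0.3, -0.4]
width: 0.0849
[ 0.56065417 -0.24059132  0.16151817] [-3.12244923 -0.24404018 -0.00562215] 1.5 [ 0.292  0.56   0.062  1.943 -0.072  0.641 -1.012] [-0.64 -0.35 -0.41] 0.08494449516375067
```

View pics/w3.png

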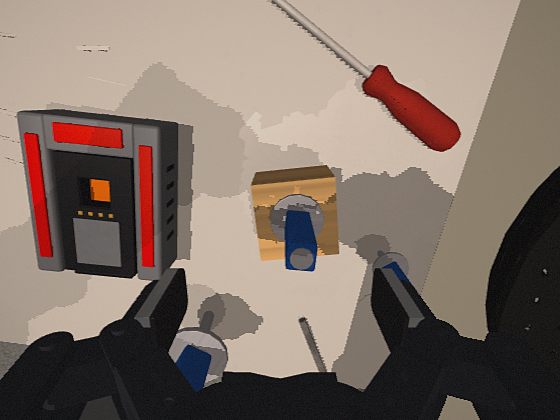

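```bash
python3 - <<'E'
from rig import *
s=sense();print(s["position"],s["tool_rot"],s["time_s"],abs(s["joint_velocities"]).max())
E
python3 -m creep '[{"x":0,"y":0,"z":0,"rx":0,"ry":0,"rz":0,"fingers":0.085},{"x":0,"y":0,"z":0,"rx":0,"ry":0,"rz":0,"fingers":0.085},{"x":0,"y":0,"z":0,"rx":0,"ry":0,"rz":0,"fingers":0.085},{"x":0,"y":0,"z":0,"rx":0,"ry":0,"rz":0,"fingers":0.085},{"x":0,"y":0,"z":0,"rx":0,"ry":0,"rz":0,"fingers":0.085}]'
```

```text
[ 0.55807156 -0.24153657  0.15929971] [-3.12150957e+00 -2.40567915e-01  2.22004623e-03] 1.55 0.08417964341671651
time_s: 1.97
position: [0.5586, -0.2424, 0.1606]
tool_rot: [-3.123, -0.239, -0.001]
contact_force: [0.1, 0.2, 0.3]
width: 0.085
```

```bash
python3 look.py w4; python3 - <<'E'
import cv2
im=cv2.imread("pics/w4.png")[155:285,230:360]
cv2.imwrite("pics/w4c.png",cv2.resize(im,None,fx=4.6,fy=4.6,interpolation=cv2.INTER_CUBIC))
E
```

```text
[ 0.55863542 -0.2424156   0.16064813] [-3.12276953e+00 -2.39208889e-01 -1.41005097e-03] 1.9667 [ 0.294  0.561  0.063  1.944 -0.072  0.642 -1.012] [0.1  0.17 0.33] 0.08496077148472501
```

View pics/w4c.png

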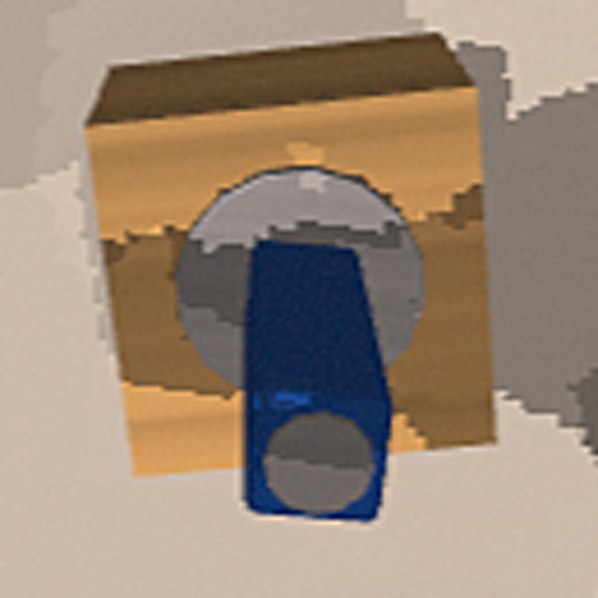

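```bash
cat >> h.py <<'E'
def load(n):
    ci=dict(np.load(f"pics/{n}.npz")); return {k:(v if v.ndim else float(v)) for k,v in ci.items()}
def quad(ci,n,pts,z,f):
    P=np.array([back(ci,f(p),z)[:2] for p in pts]);print(n,"c",P.mean(0).round(4),"len/ang",end=" ")
    for i in range(4):
        d=P[(i+1)%4]-P[i];print(np.linalg.norm(d).round(4),np.degrees(np.arctan2(d[1],d[0])).round(1),end="; ")
    print()
E
python3 - <<'E'
from h import *
ci=load("w4")
f=lambda p:(230+p[0]/4.6-.4,155+p[1]/4.6-.4)
quad(ci,"stand",[(88,127),(474,86),(496,440),(133,475)],.048,f)
quad(ci,"handle",[(247,402),(390,406),(378,520),(245,512)],.114,f)
print("top",back(ci,f((319,463)),.114),"disc",back(ci,f((300,285)),.052))
E
```

```text
stand c [ 0.5529 -0.2531] len/ang 0.0631 -74.8; 0.0635 -164.7; 0.0641 105.2; 0.0636 14.3; 
handle c [ 0.554  -0.2529] len/ang 0.0179 -82.7; 0.0161 -174.7; 0.0172 95.3; 0.0155 8.1; 
top [ 0.55378241 -0.25344287  0.114     ] disc [ 0.55514111 -0.25303183  0.052     ]
```

```bash
python3 -m creep '[{"x":-0.0045,"y":-0.0108,"z":0,"rx":0,"ry":0,"rz":-0.03,"fingers":0.085},{"x":-0.0045,"y":-0.0108,"z":-0.01,"rx":0,"ry":0,"rz":-0.03,"fingers":0.085},{"x":-0.0045,"y":-0.0108,"z":-0.035,"rx":0,"ry":0,"rz":-0.03,"fingers":0.085},{"x":-0.0045,"y":-0.0108,"z":-0.06,"rx":0,"ry":0,"rz":-0.03,"fingers":0.085},{"x":-0.0045,"y":-0.0108,"z":-0.0756,"rx":0,"ry":0,"rz":-0.03,"fingers":0.085}]'
python3 -m creep '[{"x":0,"y":0,"z":0,"rx":0,"ry":0,"rz":0,"fingers":0.06},{"x":0,"y":0,"z":0,"rx":0,"ry":0,"rz":0,"fingers":0.045},{"x":0,"y":0,"z":0,"rx":0,"ry":0,"rz":0,"fingers":0.03},{"x":0,"y":0,"z":0,"rx":0,"ry":0,"rz":0,"fingers":0.03},{"x":0,"y":0,"z":0,"rx":0,"ry":0,"rz":0,"fingers":0.03}]' 40
python3 look.py w5
```

```text
time_s: 2.43
position: [0.5527, -0.2535, 0.0827]
tool_rot: [-3.125, -0.19, 0.002]
contact_force: [-0.2, -0.6, -0.3]
width: 0.0855
time_s: 2.85
position: [0.5535, -0.254, 0.0839]
tool_rot: [-3.127, -0.19, -0.001]
contact_force: [-0.8, -0.6, 0.2]
width: 0.0301
[ 0.5534976  -0.25396332  0.08389644] [-3.12656553e+00 -1.90057768e-01 -1.39778568e-03] 2.85 [ 0.322  0.673  0.054  1.978 -0.09   0.496 -1.006] [-0.79 -0.59  0.23] 0.03008165826494846
```

View pics/w5.png

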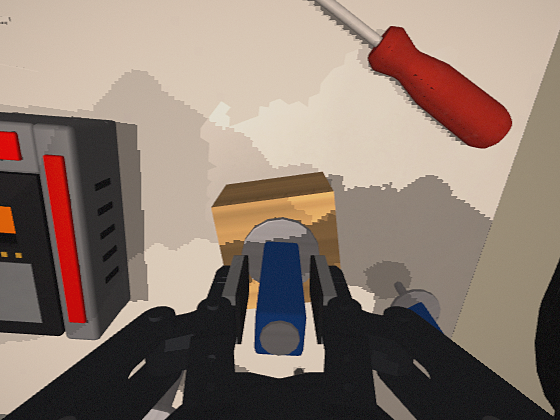

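The fingers straddle the handle at (280,300), so I'll close and then lift.

```bash
python3 -m creep '[{"x":0.001,"y":0.001,"z":0,"rx":0,"ry":0,"rz":0,"fingers":0.022},{"x":0.001,"y":0.001,"z":0,"rx":0,"ry":0,"rz":0,"fingers":0.01},{"x":0.001,"y":0.001,"z":0,"rx":0,"ry":0,"rz":0,"fingers":0.0},{"x":0.001,"y":0.001,"z":0,"rx":0,"ry":0,"rz":0,"fingers":0.0},{"x":0.001,"y":0.001,"z":0,"rx":0,"ry":0,"rz":0,"fingers":0.0}]' 60
python3 look.py w6
```

```text
time_s: 3.32
position: [0.5554, -0.2531, 0.0849]
tool_rot: [-3.127, -0.191, -0.004]
contact_force: [-0.0, -0.1, 6.1]
width: 0.0174
[ 0.55542486 -0.25309239  0.08494782] [-3.12726833 -0.19060991 -0.00443934] 3.3167 [ 0.319  0.672  0.055  1.976 -0.09   0.497 -1.008] [-0.02 -0.11  6.05] 0.017367591771779205
```

View pics/w6.png

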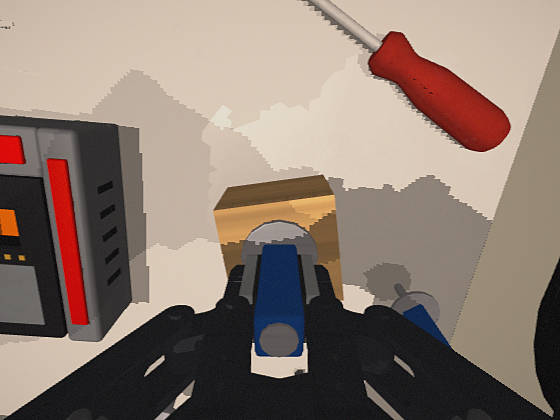

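```bash
python3 -m creep '[{"x":0,"y":0,"z":0.01,"rx":0,"ry":0,"rz":0,"fingers":0},{"x":0,"y":0,"z":0.025,"rx":0,"ry":0,"rz":0,"fingers":0},{"x":0,"y":0,"z":0.045,"rx":0,"ry":0,"rz":0,"fingers":0},{"x":0,"y":0,"z":0.065,"rx":0,"ry":0,"rz":0,"fingers":0},{"x":0,"y":0,"z":0.085,"rx":0,"ry":0,"rz":0,"fingers":0}]'
python3 look.py w7
```

```text
time_s: 3.78
position: [0.555, -0.2528, 0.171]
tool_rot: [-3.127, -0.191, -0.003]
contact_force: [0.1, -0.5, -1.5]
width: 0.0173
[ 0.55495336 -0.25283513  0.17101015] [-3.12684424 -0.19063645 -0.00323087] 3.7833 [ 0.304  0.547  0.075  1.938 -0.078  0.661 -1.019] [ 0.11 -0.51 -1.47] 0.01728174021027017
```

View pics/w7.png

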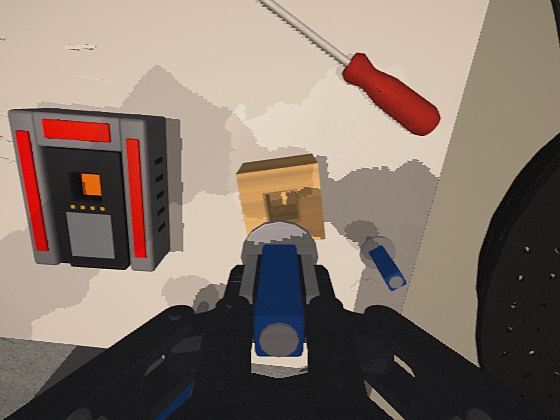

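The pin is lifted clear: the disc is at (280,240) and the empty hole at (282,207). Next I'll move toward the green dock, stopping short of it so I can look.

```bash
python3 -m creep '[{"x":0,"y":0.02,"z":0.003,"rx":0,"ry":0,"rz":0,"fingers":0},{"x":-0.01,"y":0.055,"z":0.005,"rx":0,"ry":0,"rz":0,"fingers":0},{"x":-0.02,"y":0.09,"z":0.005,"rx":0,"ry":0,"rz":0,"fingers":0},{"x":-0.03,"y":0.125,"z":0.005,"rx":0,"ry":0,"rz":0,"fingers":0},{"x":-0.04,"y":0.16,"z":0.005,"rx":0,"ry":0,"rz":0,"fingers":0}]'
python3 -m creep '[{"x":-0.01,"y":0.035,"z":0,"rx":0,"ry":0,"rz":0,"fingers":0},{"x":-0.02,"y":0.07,"z":0,"rx":0,"ry":0,"rz":0,"fingers":0},{"x":-0.03,"y":0.105,"z":0,"rx":0,"ry":0,"rz":0,"fingers":0},{"x":-0.04,"y":0.14,"z":0,"rx":0,"ry":0,"rz":0,"fingers":0},{"x":-0.04,"y":0.17,"z":0,"rx":0,"ry":0,"rz":0,"fingers":0}]'
python3 - <<'E'
from rig import *
print(sense()["position"])
E
```

```text
time_s: 4.25
position: [0.5165, -0.0926, 0.1805]
tool_rot: [-3.13, -0.189, -0.014]
contact_force: [1.0, 0.4, -0.8]
width: 0.0173
time_s: 4.67
position: [0.4733, 0.0796, 0.1806]
tool_rot: [-3.129, -0.192, -0.009]
contact_force: [0.7, -0.9, -0.9]
width: 0.0174
[0.47329107 0.07956692 0.18058968]
```

```bash
python3 -m creep '[{"x":0.005,"y":0.025,"z":0,"rx":0,"ry":0,"rz":0,"fingers":0},{"x":0.01,"y":0.05,"z":0,"rx":0,"ry":0,"rz":0,"fingers":0},{"x":0.015,"y":0.075,"z":0,"rx":0,"ry":0,"rz":0,"fingers":0},{"x":0.017,"y":0.085,"z":0,"rx":0,"ry":0,"rz":0,"fingers":0},{"x":0.017,"y":0.085,"z":0,"rx":0,"ry":0,"rz":0,"fingers":0}]'
python3 look.py w8
```

```text
time_s: 5.08
position: [0.4908, 0.1678, 0.1809]
tool_rot: [-3.127, -0.2, -0.011]
contact_force: [0.3, -0.3, -0.2]
width: 0.0175
[0.49079515 0.16778439 0.18093963] [-3.12705473 -0.19975835 -0.01142696] 5.0833 [-0.483  0.435  0.09   2.137 -0.081  0.563 -1.776] [ 0.27 -0.34 -0.23] 0.017452144993260255
```

View pics/w8.png

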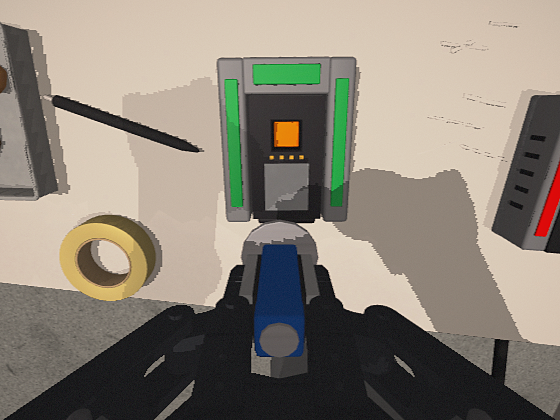

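```bash
python3 - <<'E'
import cv2
im=cv2.imread("pics/w8.png")
cv2.imwrite("pics/w8c.png",cv2.resize(im[45:235,205:365],None,fx=3.1,fy=3.1,interpolation=cv2.INTER_CUBIC))
cv2.imwrite("pics/w8d.png",cv2.resize(im[210:370,210:350],None,fx=3.5,fy=3.5,interpolation=cv2.INTER_CUBIC))
E
```

```text
(no output)
```

View pics/w8c.png

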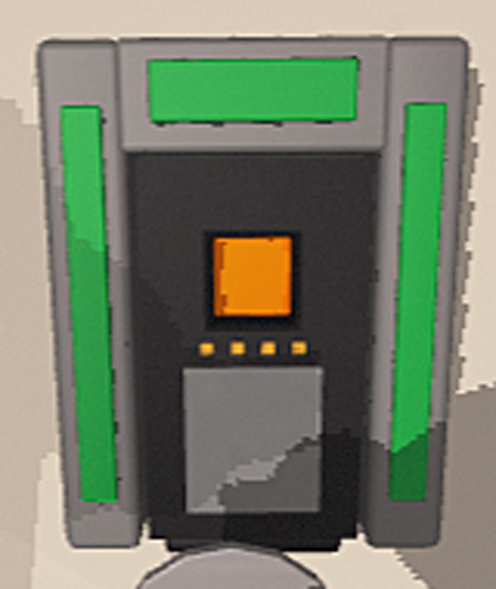

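View pics/w8d.png

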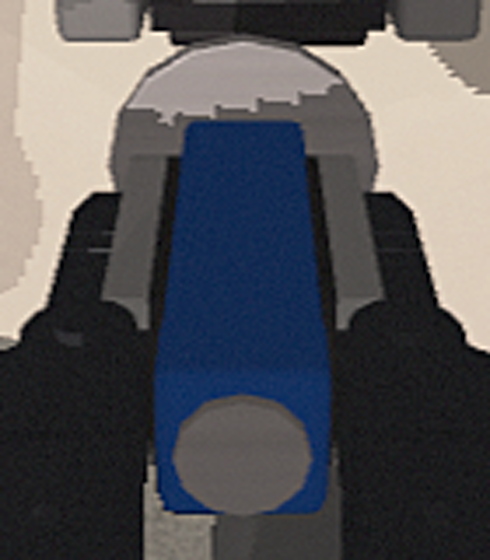

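```bash
python3 - <<'E'
from h import *
ci=load("w8")
f=lambda p:(205+p[0]/3.1-.35,45+p[1]/3.1-.35)
g=lambda p:(210+p[0]/3.5-.35,210+p[1]/3.5-.35)
quad(ci,"button",[(214,236),(292,237),(290,316),(214,316)],.032,f)
quad(ci,"dock",[(38,40),(469,38),(440,546),(68,546)],.048,f)
T=np.array([.4908,.1678,.1809]); tz=T[2]-.077
print("handle top c",back(ci,g((243,455)),tz+.106))
a=np.linspace(0,2*np.pi,73)
for h in(.044,.040):
  P=proj(ci,np.c_[T[0]+.021*np.cos(a),T[1]+.021*np.sin(a),0*a+tz+h]); P=((P+.35)-210)*3.5
  print("pred disc crop L,R,top",P[:,0].min(),P[:,0].max(),P[:,1].min())
print("pred disc bottom handle edge L/R", )
E
```

```text
button c [0.5446 0.171 ] len/ang 0.0206 -83.3; 0.0207 -173.0; 0.0205 97.4; 0.0209 7.1; 
dock c [0.5374 0.17  ] len/ang 0.1011 -82.5; 0.1269 -172.0; 0.1018 97.5; 0.1269 7.7; 
handle top c [0.48872128 0.1682332  0.2099    ]
pred disc crop L,R,top 114.44868495915429 387.4143732996261 34.673982425287136
pred disc crop L,R,top 117.39993153189401 384.53039290029557 25.528617957302615
pred disc bottom handle edge L/R
```

```bash
python3 -m creep '[{"x":0.02,"y":0.001,"z":0,"rx":0,"ry":0,"rz":0,"fingers":0},{"x":0.04,"y":0.002,"z":0,"rx":0,"ry":0,"rz":0,"fingers":0},{"x":0.0547,"y":0.002,"z":-0.015,"rx":0,"ry":0,"rz":0,"fingers":0},{"x":0.0547,"y":0.002,"z":-0.035,"rx":0,"ry":0,"rz":0,"fingers":0},{"x":0.0547,"y":0.002,"z":-0.048,"rx":0,"ry":0,"rz":0,"fingers":0}]'
python3 -m creep '[{"x":0,"y":0,"z":0,"rx":0,"ry":0,"rz":0,"fingers":0},{"x":0,"y":0,"z":0,"rx":0,"ry":0,"rz":0,"fingers":0},{"x":0,"y":0,"z":0,"rx":0,"ry":0,"rz":0,"fingers":0},{"x":0,"y":0,"z":0,"rx":0,"ry":0,"rz":0,"fingers":0},{"x":0,"y":0,"z":0,"rx":0,"ry":0,"rz":0,"fingers":0}]'
python3 look.py w9; python3 - <<'E'
from h import *
from rig import *
im=get_image("side")[:,:,::-1]; ci=camera_info("side")
cv2.imwrite("pics/s9.png",cv2.resize(im[60:200,220:360],None,fx=4,fy=4,interpolation=cv2.INTER_CUBIC))
T=sense()["position"];print(T)
P=proj(ci,[T-[0,0,.077],T-[0,0,.033],T+[0,0,.029],[.5446,.171,.032],[.5446,.171,.044]]);print((P-[220,60])*4)
E
```

```text
time_s: 5.55
position: [0.5453, 0.1635, 0.1317]
tool_rot: [-3.132, -0.189, -0.008]
contact_force: [-1.7, 0.5, -1.7]
width: 0.0174
time_s: 5.97
position: [0.5458, 0.1633, 0.1328]
tool_rot: [-3.131, -0.188, -0.01]
contact_force: [0.1, 0.1, -0.1]
width: 0.017
[0.54579631 0.16330372 0.13275064] [-3.13115781 -0.18809114 -0.01039293] 5.9667 [-0.428  0.561  0.082  2.055 -0.092  0.521 -1.73 ] [ 0.12  0.05 -0.09] 0.016952215557281172
[0.54564521 0.16365941 0.13252027]
[[272.6324335  365.35470202]
 [274.10048202 305.37771339]
 [276.30052358 215.4952159 ]
 [270.1888585  391.03151883]
 [270.55830432 375.44234571]]
```

View pics/s9.png

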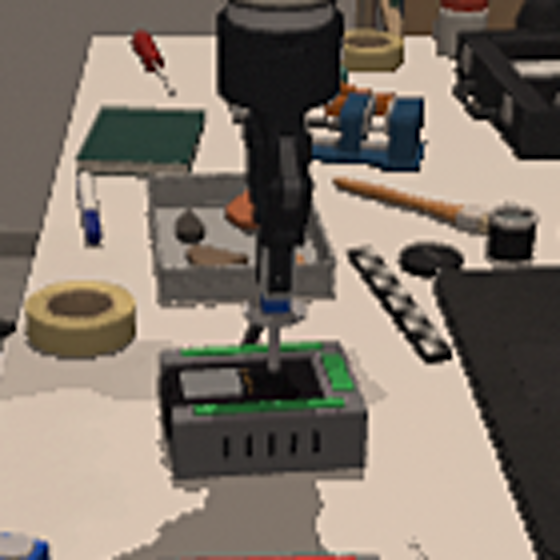

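View pics/w9.png

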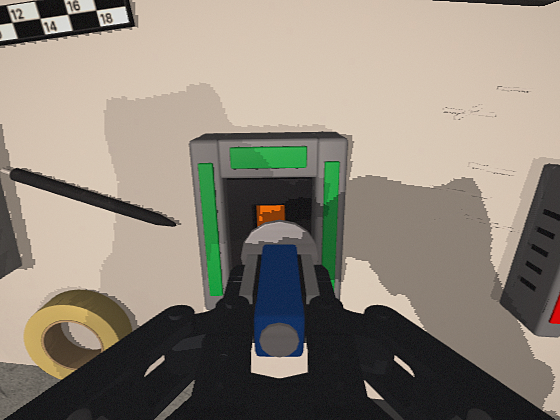

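```bash
python3 -m creep '[{"x":-0.001,"y":0.0065,"z":0,"rx":0,"ry":0,"rz":0,"fingers":0},{"x":-0.001,"y":0.0065,"z":0,"rx":0,"ry":0,"rz":0,"fingers":0},{"x":-0.001,"y":0.0065,"z":-0.006,"rx":0,"ry":0,"rz":0,"fingers":0},{"x":-0.001,"y":0.0065,"z":-0.013,"rx":0,"ry":0,"rz":0,"fingers":0},{"x":-0.001,"y":0.0065,"z":-0.018,"rx":0,"ry":0,"rz":0,"fingers":0}]' 80
python3 look.py w10; python3 - <<'E'
from h import *
from rig import *
im=get_image("side")[:,:,::-1]
cv2.imwrite("pics/s10.png",cv2.resize(im[110:190,250:330],None,fx=7,fy=7,interpolation=cv2.INTER_CUBIC))
print(sense()["position"])
E
```

```text
time_s: 6.48
position: [0.5442, 0.1701, 0.1135]
tool_rot: [-3.131, -0.189, -0.008]
contact_force: [-0.0, -0.7, -1.0]
width: 0.0169
[0.54424171 0.17010347 0.11354189] [-3.1313937  -0.18942849 -0.00845503] 6.4833 [-0.436  0.592  0.076  2.062 -0.097  0.484 -1.737] [-0.01 -0.71 -1.01] 0.01693188753922597
[0.54363482 0.1697033  0.11304966]
```

View pics/s10.png

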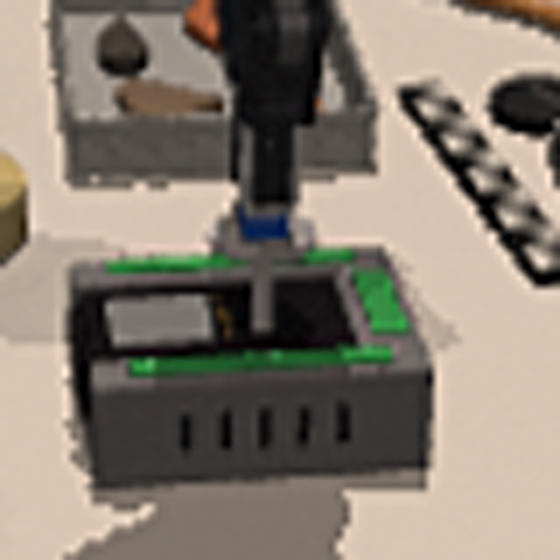

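View pics/w10.png

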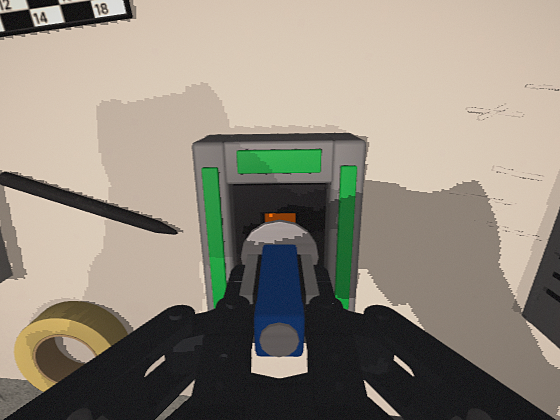

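```bash
python3 -m creep '[{"x":0,"y":0,"z":-0.001,"rx":0,"ry":0,"rz":0,"fingers":0},{"x":0,"y":0,"z":-0.003,"rx":0,"ry":0,"rz":0,"fingers":0},{"x":0,"y":0,"z":-0.005,"rx":0,"ry":0,"rz":0,"fingers":0},{"x":0,"y":0,"z":-0.006,"rx":0,"ry":0,"rz":0,"fingers":0},{"x":0,"y":0,"z":-0.006,"rx":0,"ry":0,"rz":0,"fingers":0}]'
python3 -m creep '[{"x":0,"y":0,"z":-0.001,"rx":0,"ry":0,"rz":0,"fingers":0},{"x":0,"y":0,"z":-0.002,"rx":0,"ry":0,"rz":0,"fingers":0},{"x":0,"y":0,"z":-0.003,"rx":0,"ry":0,"rz":0,"fingers":0},{"x":0,"y":0,"z":-0.003,"rx":0,"ry":0,"rz":0,"fingers":0},{"x":0,"y":0,"z":-0.003,"rx":0,"ry":0,"rz":0,"fingers":0}]'
```

```text
time_s: 7.0
position: [0.5437, 0.1696, 0.1071]
tool_rot: [-3.132, -0.189, -0.005]
contact_force: [-0.1, -0.4, 2.5]
width: 0.0169
time_s: 7.42
position: [0.5437, 0.1696, 0.1042]
tool_rot: [-3.132, -0.189, -0.005]
contact_force: [-0.7, 0.1, 3.3]
width: 0.0169
```

```bash
python3 -m creep '[{"x":0,"y":0,"z":-0.001,"rx":0,"ry":0,"rz":0,"fingers":0},{"x":0,"y":0,"z":-0.002,"rx":0,"ry":0,"rz":0,"fingers":0},{"x":0,"y":0,"z":-0.003,"rx":0,"ry":0,"rz":0,"fingers":0},{"x":0,"y":0,"z":-0.003,"rx":0,"ry":0,"rz":0,"fingers":0},{"x":0,"y":0,"z":-0.003,"rx":0,"ry":0,"rz":0,"fingers":0}]'
python3 - <<'E'
from rig import *
print(sense())
E
```

```text
time_s: 7.83
position: [0.5439, 0.1696, 0.1026]
tool_rot: [-3.132, -0.188, -0.006]
contact_force: [-3.0, -1.1, 14.6]
width: 0.0166
{'time_s': 7.8333, 'joints': array([-0.43298702,  0.60993725,  0.07297023,  2.06611388, -0.09953895,
        0.46410981, -1.73493985]), 'joint_velocities': array([-9.34886016e-04, -1.25673879e-03,  5.05536656e-04, -1.21842891e-04,
       -1.23597867e-03, -5.28999860e-05,  2.18006215e-04]), 'effort': array([-2.23857671e-02, -3.98764193e+01,  1.47028651e+00, -1.05872110e+01,
       -1.10510338e-02, -1.14500217e+00,  9.09687678e-04]), 'position': array([0.54386753, 0.16957854, 0.1025577 ]), 'tool_rot': array([-3.13190213, -0.18834222, -0.00564033]), 'contact_force': array([-2.96276541, -1.10928098, 14.64617382]), 'ft_torque': array([-0.27137905,  0.8357225 ,  0.00249028]), 'width': 0.016645727901619237}
```

The button is fully down: it bottomed at 14.6 N. Now I'll push outward along (-0.992, -0.127) while holding it.

```bash
python3 -m creep '[{"x":-0.003,"y":-0.0004,"z":-0.0012,"rx":0,"ry":0,"rz":0,"fingers":0},{"x":-0.006,"y":-0.0008,"z":-0.0012,"rx":0,"ry":0,"rz":0,"fingers":0},{"x":-0.01,"y":-0.0013,"z":-0.0012,"rx":0,"ry":0,"rz":0,"fingers":0},{"x":-0.014,"y":-0.0018,"z":-0.0012,"rx":0,"ry":0,"rz":0,"fingers":0},{"x":-0.018,"y":-0.0023,"z":-0.0012,"rx":0,"ry":0,"rz":0,"fingers":0}]'
python3 look.py w11;  python3 - <<'E'
from h import *
from rig import *
im=get_image("side")[:,:,::-1]
cv2.imwrite("pics/s11.png",cv2.resize(im[110:190,250:330],None,fx=7,fy=7,interpolation=cv2.INTER_CUBIC))
E
```

```text
time_s: 8.25
position: [0.5295, 0.1677, 0.1028]
tool_rot: [-3.131, -0.187, -0.018]
contact_force: [1.2, -0.7, 7.6]
width: 0.0169
[0.52952564 0.16765558 0.10275533] [-3.13057884 -0.18723124 -0.01826999] 8.25 [-0.44   0.596  0.073  2.103 -0.101  0.433 -1.741] [ 1.16 -0.69  7.58] 0.016922726129650446
```

View pics/s11.png

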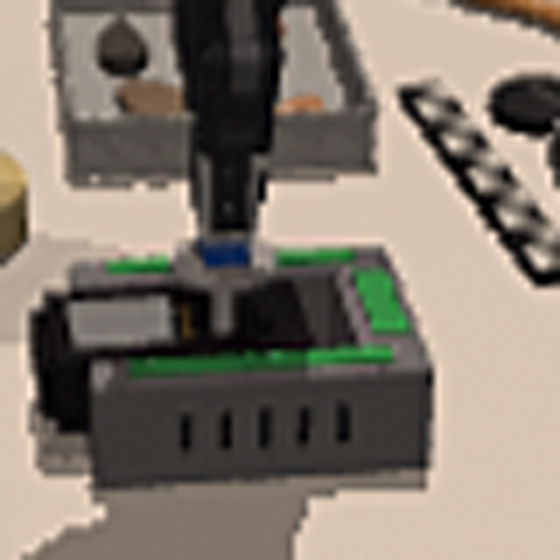

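View pics/w11.png

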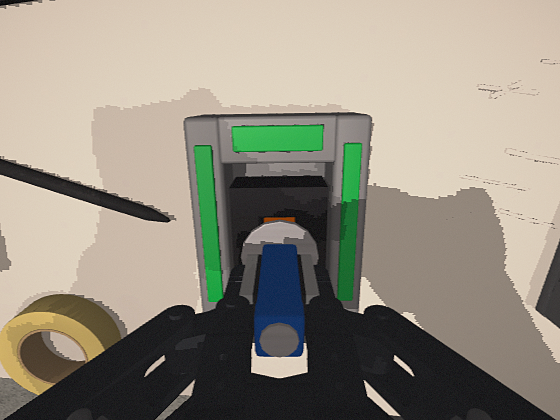

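The pack is sliding out with the pin.

```bash
python3 -m creep '[{"x":-0.005,"y":-0.0006,"z":-0.001,"rx":0,"ry":0,"rz":0,"fingers":0},{"x":-0.01,"y":-0.0013,"z":-0.001,"rx":0,"ry":0,"rz":0,"fingers":0},{"x":-0.015,"y":-0.0019,"z":-0.001,"rx":0,"ry":0,"rz":0,"fingers":0},{"x":-0.02,"y":-0.0026,"z":-0.001,"rx":0,"ry":0,"rz":0,"fingers":0},{"x":-0.023,"y":-0.003,"z":-0.001,"rx":0,"ry":0,"rz":0,"fingers":0}]'
python3 -m creep '[{"x":-0.003,"y":-0.0004,"z":-0.001,"rx":0,"ry":0,"rz":0,"fingers":0},{"x":-0.006,"y":-0.0008,"z":-0.001,"rx":0,"ry":0,"rz":0,"fingers":0},{"x":-0.009,"y":-0.0011,"z":-0.001,"rx":0,"ry":0,"rz":0,"fingers":0},{"x":-0.01,"y":-0.0013,"z":-0.001,"rx":0,"ry":0,"rz":0,"fingers":0},{"x":-0.01,"y":-0.0013,"z":-0.001,"rx":0,"ry":0,"rz":0,"fingers":0}]'
```

```text
time_s: 8.77
position: [0.5073, 0.1646, 0.1027]
tool_rot: [-3.13, -0.187, -0.023]
contact_force: [1.3, -1.6, 8.3]
width: 0.017
time_s: 9.18
position: [0.4991, 0.1635, 0.1027]
tool_rot: [-3.129, -0.186, -0.03]
contact_force: [1.4, -1.0, 8.3]
width: 0.0171
```

```bash
python3 -m creep '[{"x":-0.002,"y":-0.0003,"z":-0.001,"rx":0,"ry":0,"rz":0,"fingers":0},{"x":-0.004,"y":-0.0005,"z":-0.001,"rx":0,"ry":0,"rz":0,"fingers":0},{"x":-0.006,"y":-0.0008,"z":-0.001,"rx":0,"ry":0,"rz":0,"fingers":0},{"x":-0.007,"y":-0.0009,"z":-0.001,"rx":0,"ry":0,"rz":0,"fingers":0},{"x":-0.007,"y":-0.0009,"z":-0.001,"rx":0,"ry":0,"rz":0,"fingers":0}]'
python3 -m creep '[{"x":-0.002,"y":-0.0003,"z":-0.001,"rx":0,"ry":0,"rz":0,"fingers":0},{"x":-0.004,"y":-0.0005,"z":-0.001,"rx":0,"ry":0,"rz":0,"fingers":0},{"x":-0.005,"y":-0.0006,"z":-0.001,"rx":0,"ry":0,"rz":0,"fingers":0},{"x":-0.005,"y":-0.0006,"z":-0.001,"rx":0,"ry":0,"rz":0,"fingers":0},{"x":-0.005,"y":-0.0006,"z":-0.001,"rx":0,"ry":0,"rz":0,"fingers":0}]'
python3 look.py w12;  python3 - <<'E'
from h import *
from rig import *
im=get_image("side")[:,:,::-1]
cv2.imwrite("pics/s12.png",cv2.resize(im[110:190,250:330],None,fx=7,fy=7,interpolation=cv2.INTER_CUBIC))
E
```

```text
time_s: 9.6
position: [0.4942, 0.1628, 0.1027]
tool_rot: [-3.128, -0.185, -0.037]
contact_force: [2.1, -0.1, 8.5]
width: 0.0171
time_s: 10.02
position: [0.4919, 0.1624, 0.1027]
tool_rot: [-3.127, -0.184, -0.046]
contact_force: [1.6, -0.6, 8.2]
width: 0.0171
[0.49185601 0.16239855 0.10267077] [-3.1272958  -0.1843531  -0.04628152] 10.0167 [-0.461  0.563  0.072  2.196 -0.105  0.354 -1.756] [ 1.59 -0.61  8.2 ] 0.017133080916402876
```

View pics/s12.png

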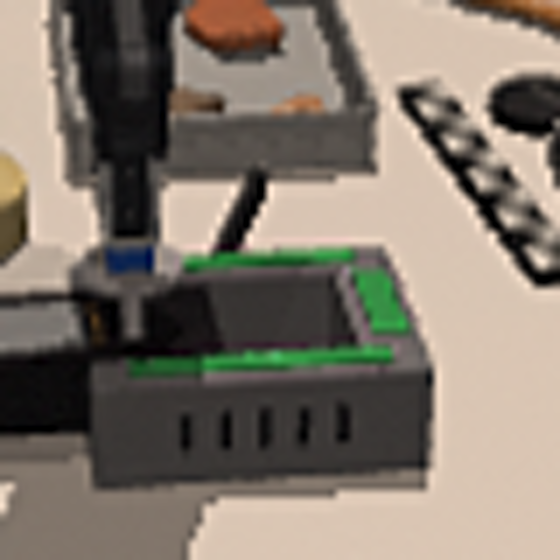

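View pics/w12.png

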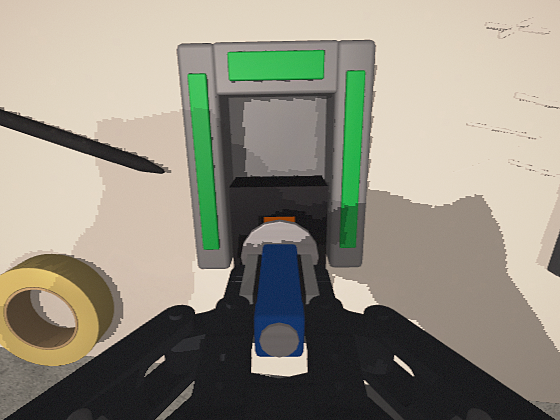

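```bash
python3 - <<'E'
from h import *
ci=load("w8")
f=lambda p:(205+p[0]/3.1-.35,45+p[1]/3.1-.35)
a=np.array([back(ci,f(p),.044)[:2] for p in[(130,153),(378,153)]]).mean(0)
ci=load("w12"); b=np.array([back(ci,p,.044)[:2] for p in[(233,187),(326,186)]]).mean(0)
b2=np.array([back(ci,p,.044)[:2] for p in[(232,178.5),(328,177.5)]]).mean(0)
print(a,b,b2,np.linalg.norm(a-b),np.linalg.norm(a-b2))
im=cv2.imread("pics/w12.png"); cv2.imwrite("pics/w12c.png",cv2.resize(im[30:280,170:390],None,fx=2.4,fy=2.4,interpolation=cv2.INTER_CUBIC))
E
```

```text
[0.5752849  0.17503809] [0.52467911 0.16748946] [0.52974499 0.16780482] 0.05116568944495521 0.04611077472994017
```

View pics/w12c.png

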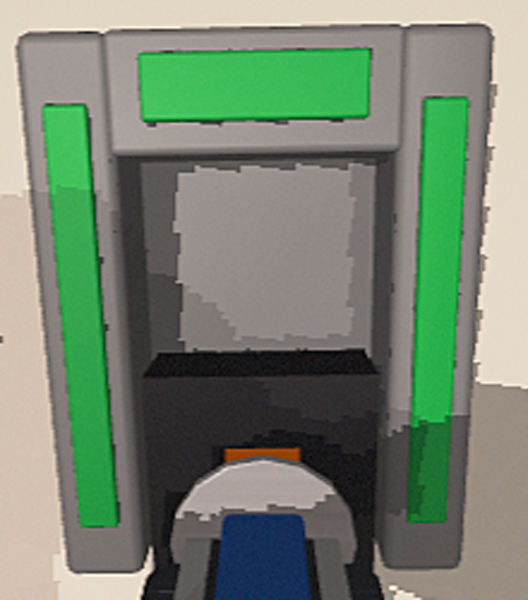

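```bash
python3 -m creep '[{"x":-0.003,"y":-0.0004,"z":-0.0012,"rx":0,"ry":0,"rz":0,"fingers":0},{"x":-0.006,"y":-0.0008,"z":-0.0012,"rx":0,"ry":0,"rz":0,"fingers":0},{"x":-0.009,"y":-0.0011,"z":-0.0012,"rx":0,"ry":0,"rz":0,"fingers":0},{"x":-0.01,"y":-0.0013,"z":-0.0012,"rx":0,"ry":0,"rz":0,"fingers":0},{"x":-0.01,"y":-0.0013,"z":-0.0012,"rx":0,"ry":0,"rz":0,"fingers":0}]'
python3 look.py w13; python3 - <<'E'
from h import *
from rig import *
print(cv2.Rodrigues(sense()["tool_rot"])[0][:,2])
im=cv2.imread("pics/w13.png"); cv2.imwrite("pics/w13c.png",cv2.resize(im[30:280,170:390],None,fx=2.4,fy=2.4,interpolation=cv2.INTER_CUBIC))
E
```

```text
time_s: 10.53
position: [0.4863, 0.1623, 0.1027]
tool_rot: [-3.125, -0.183, -0.062]
contact_force: [4.9, -1.4, 5.6]
width: 0.0175
[0.48628631 0.16229911 0.10269405] [-3.1246128  -0.18349762 -0.06166637] 10.5333 [-0.466  0.557  0.072  2.214 -0.107  0.332 -1.759] [ 4.85 -1.42  5.6 ] 0.017478172501347703
[ 0.03840414  0.01320045 -0.99917509]
```

View pics/w13c.png

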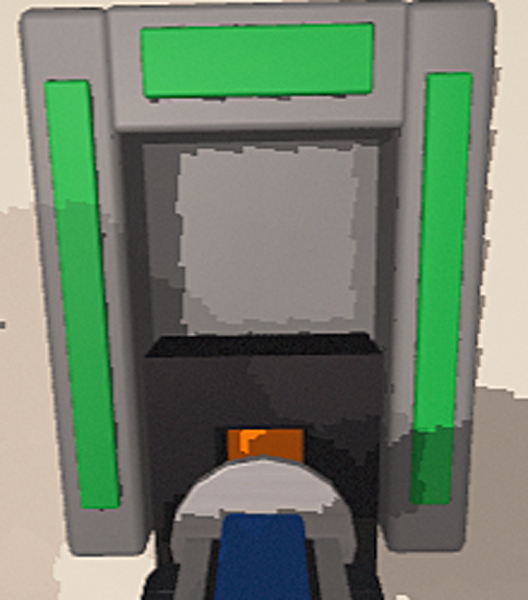

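```bash
python3 -m creep '[{"x":-0.002,"y":-0.0003,"z":-0.001,"rx":0,"ry":0,"rz":0,"fingers":0},{"x":-0.004,"y":-0.0005,"z":-0.001,"rx":0,"ry":0,"rz":0,"fingers":0},{"x":-0.006,"y":-0.0008,"z":-0.001,"rx":0,"ry":0,"rz":0,"fingers":0},{"x":-0.006,"y":-0.0008,"z":-0.001,"rx":0,"ry":0,"rz":0,"fingers":0},{"x":-0.006,"y":-0.0008,"z":-0.001,"rx":0,"ry":0,"rz":0,"fingers":0}]'
python3 look.py w14; python3 - <<'E'
from h import *
from rig import *
print(cv2.Rodrigues(sense()["tool_rot"])[0][:,2])
im=cv2.imread("pics/w14.png"); cv2.imwrite("pics/w14c.png",cv2.resize(im[10:280,170:390],None,fx=2.2,fy=2.2,interpolation=cv2.INTER_CUBIC))
im=get_image("side")[:,:,::-1]
cv2.imwrite("pics/s14.png",cv2.resize(im[110:190,230:330],None,fx=6,fy=6,interpolation=cv2.INTER_CUBIC))
E
```

```text
time_s: 11.0
position: [0.4855, 0.1622, 0.1027]
tool_rot: [-3.122, -0.182, -0.078]
contact_force: [6.0, -0.3, 2.4]
width: 0.0172
[0.48546592 0.16220462 0.10272605] [-3.12244455 -0.18161797 -0.07818378] 11.0 [-0.468  0.555  0.073  2.223 -0.107  0.316 -1.761] [ 5.98 -0.33  2.38] 0.017215292550398314
[ 0.04907512  0.01578515 -0.99867035]
```

View pics/w14c.png

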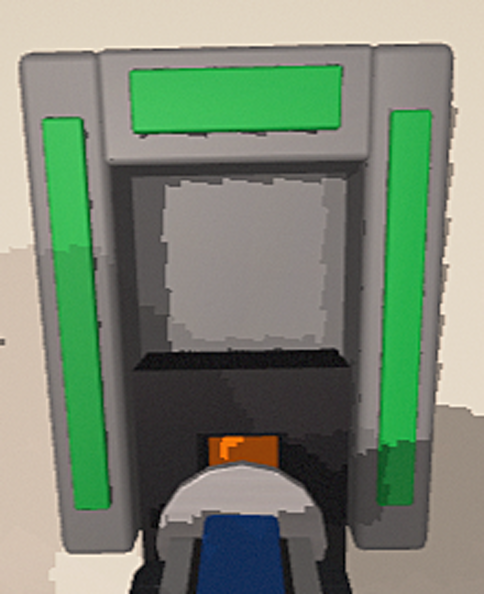

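View pics/s14.png

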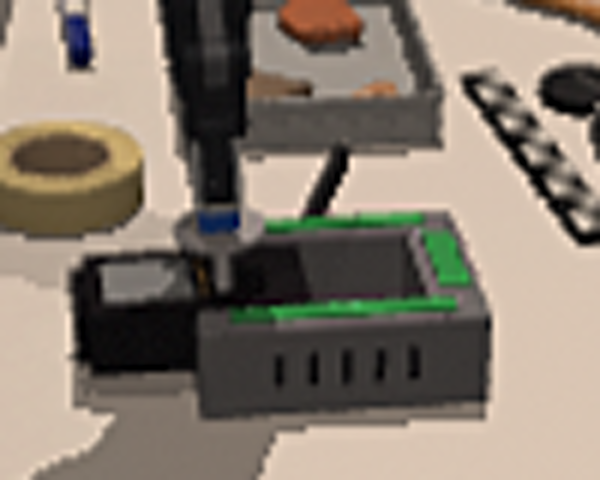

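The pack's rear edge no longer moves relative to the charger while the side force reaches 6 N, so it is at its stop. I'll lift out and straighten the tool.

```bash
python3 -m creep '[{"x":0.001,"y":0,"z":0.004,"rx":0,"ry":0,"rz":0,"fingers":0},{"x":0.004,"y":0,"z":0.01,"rx":0,"ry":0,"rz":0,"fingers":0},{"x":0.005,"y":0,"z":0.022,"rx":0,"ry":0.01,"rz":0,"fingers":0},{"x":0.005,"y":0,"z":0.04,"rx":-0.01,"ry":0.03,"rz":0,"fingers":0},{"x":0.005,"y":0,"z":0.06,"rx":-0.016,"ry":0.049,"rz":0,"fingers":0}]'
python3 look.py w15; python3 - <<'E'
from h import *
from rig import *
print(cv2.Rodrigues(sense()["tool_rot"])[0].round(3))
E
```

```text
time_s: 11.52
position: [0.4878, 0.1616, 0.1622]
tool_rot: [3.134, 0.183, -0.011]
contact_force: [0.4, 0.1, -0.4]
width: 0.0169
[0.48777131 0.16159666 0.16224189] [ 3.13402763  0.18319807 -0.01087515] 11.5167 [-0.484  0.466  0.101  2.151 -0.089  0.537 -1.771] [ 0.41  0.09 -0.38] 0.016923416808297863
[[ 0.993  0.116  0.001]
 [ 0.116 -0.993  0.001]
 [ 0.001 -0.001 -1.   ]]
```

View pics/w15.png

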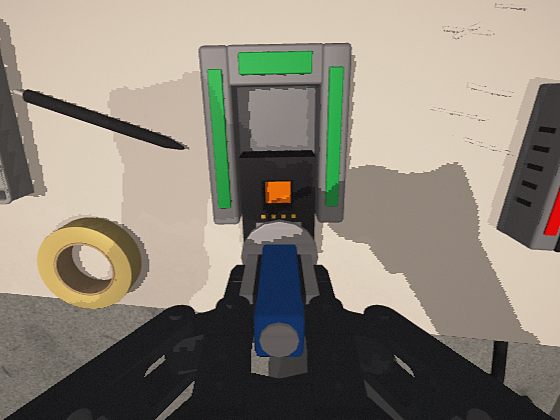

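```bash
python3 - <<'E'
from h import *
im=cv2.imread("pics/w15.png")
cv2.imwrite("pics/w15c.png",cv2.resize(im[140:240,230:330],None,fx=3.,fy=3.,interpolation=cv2.INTER_CUBIC))
cv2.imwrite("pics/w15d.png",np.hstack([cv2.resize(im[210:370,210:350],None,fx=2.5,fy=2.5),cv2.resize(cv2.imread("pics/w8.png")[210:370,210:350],None,fx=2.5,fy=2.5)]))
ci=load("w15")
hsv=cv2.cvtColor(im,cv2.COLOR_BGR2HSV);m=cv2.inRange(hsv,(8,200,150),(20,255,255))
n,l,st,c=cv2.connectedComponentsWithStats(m);i=1+st[1:,4].argmax();print(st[i],c[i])
b=back(ci,c[i],.032)[:2];d=b-np.array([.5446,.171]);print(b,np.linalg.norm(d),np.degrees(np.arctan2(d[1],d[0])))
E
```

```text
[267 181  24  22 439] [278.88154897 191.27790433]
[0.49532823 0.16340529] 0.049853658772436256 -171.23744235770735
```

View pics/w15d.png

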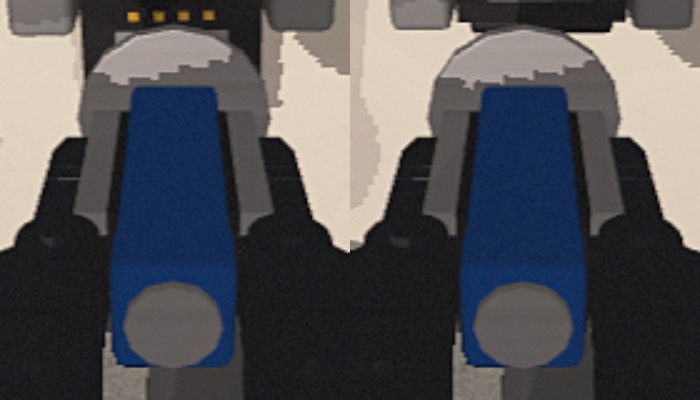

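The button has moved 49.9 mm from home, so the pack is out, and the pin still sits the same way in the grip. I'll return it to the stand.

```bash
python3 -m creep '[{"x":0,"y":-0.015,"z":0.01,"rx":0,"ry":0,"rz":0,"fingers":0},{"x":0.002,"y":-0.045,"z":0.015,"rx":0,"ry":0,"rz":0,"fingers":0},{"x":0.006,"y":-0.08,"z":0.015,"rx":0,"ry":0,"rz":0,"fingers":0},{"x":0.01,"y":-0.115,"z":0.015,"rx":0,"ry":0,"rz":0,"fingers":0},{"x":0.018,"y":-0.15,"z":0.015,"rx":0,"ry":0,"rz":0,"fingers":0}]'
python3 -m creep '[{"x":0.006,"y":-0.035,"z":0,"rx":0,"ry":0,"rz":0,"fingers":0},{"x":0.012,"y":-0.07,"z":0,"rx":0,"ry":0,"rz":0,"fingers":0},{"x":0.018,"y":-0.105,"z":0,"rx":0,"ry":0,"rz":0,"fingers":0},{"x":0.024,"y":-0.14,"z":0,"rx":0,"ry":0,"rz":0,"fingers":0},{"x":0.028,"y":-0.16,"z":0,"rx":0,"ry":0,"rz":0,"fingers":0}]'
python3 -m creep '[{"x":0.004,"y":-0.02,"z":0,"rx":0,"ry":0,"rz":0,"fingers":0},{"x":0.008,"y":-0.04,"z":0,"rx":0,"ry":0,"rz":0,"fingers":0},{"x":0.012,"y":-0.06,"z":0,"rx":0,"ry":0,"rz":0,"fingers":0},{"x":0.012,"y":-0.07,"z":0,"rx":0,"ry":0,"rz":0,"fingers":0},{"x":0.012,"y":-0.07,"z":0,"rx":0,"ry":0,"rz":0,"fingers":0}]'
python3 look.py w16
```

```text
time_s: 11.98
position: [0.5066, 0.0118, 0.1805]
tool_rot: [-3.135, -0.186, 0.006]
contact_force: [0.3, 0.0, -1.0]
width: 0.0171
time_s: 12.4
position: [0.533, -0.1526, 0.1799]
tool_rot: [3.136, 0.179, -0.01]
contact_force: [0.3, 0.1, -0.8]
width: 0.0168
time_s: 12.82
position: [0.5436, -0.2251, 0.1793]
tool_rot: [3.136, 0.172, -0.013]
contact_force: [-1.6, 1.0, -1.3]
width: 0.0169
[ 0.54356305 -0.22511391  0.1793495 ] [ 3.13592428  0.17242888 -0.01307254] 12.8167 [ 0.241  0.515  0.1    1.978 -0.074  0.659 -1.074] [-1.59  0.97 -1.35] 0.01689650084841253
```

View pics/w16.png

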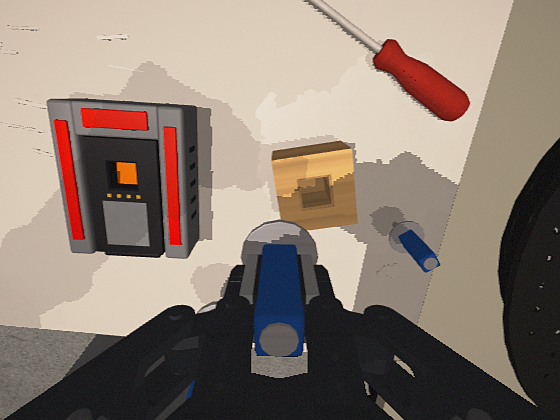

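```bash
python3 -m creep '[{"x":0.006,"y":-0.014,"z":0,"rx":0,"ry":0,"rz":0,"fingers":0},{"x":0.011,"y":-0.028,"z":0,"rx":0,"ry":0,"rz":0,"fingers":0},{"x":0.011,"y":-0.028,"z":-0.01,"rx":0,"ry":0,"rz":0,"fingers":0},{"x":0.011,"y":-0.028,"z":-0.025,"rx":0,"ry":0,"rz":0,"fingers":0},{"x":0.011,"y":-0.028,"z":-0.04,"rx":0,"ry":0,"rz":0,"fingers":0}]'
python3 look.py w17; python3 - <<'E'
from h import *
from rig import *
im=get_image("side")[:,:,::-1]
cv2.imwrite("pics/s17.png",cv2.resize(im[200:310,240:350],None,fx=5,fy=5,interpolation=cv2.INTER_CUBIC))
s=sense();print(s["position"],cv2.Rodrigues(s["tool_rot"])[0].round(3))
E
```

```text
time_s: 13.28
position: [0.5551, -0.251, 0.1386]
tool_rot: [-3.136, -0.175, 0.012]
contact_force: [1.6, 0.0, -0.2]
width: 0.0171
[ 0.55513489 -0.25098194  0.13864185] [-3.13620331 -0.17530658  0.01198314] 13.2833 [ 0.287  0.594  0.089  1.954 -0.083  0.604 -1.031] [ 1.55  0.04 -0.15] 0.017104368685845386
[ 0.55282154 -0.24956275  0.13644641] [[ 0.994  0.112 -0.014]
 [ 0.112 -0.994  0.003]
 [-0.014 -0.004 -1.   ]]
```

View pics/s17.png

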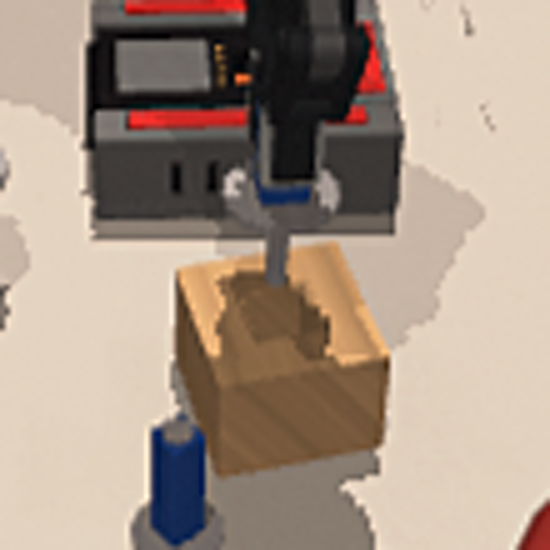

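View pics/w17.png

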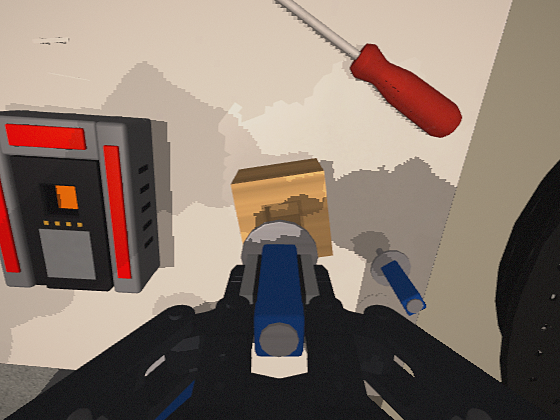

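```bash
python3 -m creep '[{"x":0.0017,"y":-0.0034,"z":0,"rx":0,"ry":-0.014,"rz":0,"fingers":0},{"x":0.0017,"y":-0.0034,"z":0,"rx":0,"ry":-0.014,"rz":0,"fingers":0},{"x":0.0017,"y":-0.0034,"z":-0.007,"rx":0,"ry":-0.014,"rz":0,"fingers":0},{"x":0.0017,"y":-0.0034,"z":-0.017,"rx":0,"ry":-0.014,"rz":0,"fingers":0},{"x":0.0017,"y":-0.0034,"z":-0.027,"rx":0,"ry":-0.014,"rz":0,"fingers":0}]'
python3 look.py w18; python3 - <<'E'
from h import *
from rig import *
im=get_image("side")[:,:,::-1]
cv2.imwrite("pics/s18.png",cv2.resize(im[200:310,240:350],None,fx=5,fy=5,interpolation=cv2.INTER_CUBIC))
s=sense();print(s["position"],s["contact_force"],cv2.Rodrigues(s["tool_rot"])[0].round(3)[:,2])
E
```

```text
time_s: 13.8
position: [0.555, -0.2531, 0.1093]
tool_rot: [-3.135, -0.176, -0.002]
contact_force: [-0.9, 0.4, -0.3]
width: 0.017
[ 0.55496378 -0.25308842  0.10931314] [-3.13450654e+00 -1.76382046e-01 -2.43017907e-03] 13.8 [ 0.302  0.635  0.075  1.97  -0.092  0.539 -1.017] [-0.88  0.43 -0.3 ] 0.0170093717416644
[ 0.55321456 -0.25224326  0.10749047] [-0.15184995 -0.63062699  0.33219186] [-0.003  0.004 -1.   ]
```

View pics/s18.png

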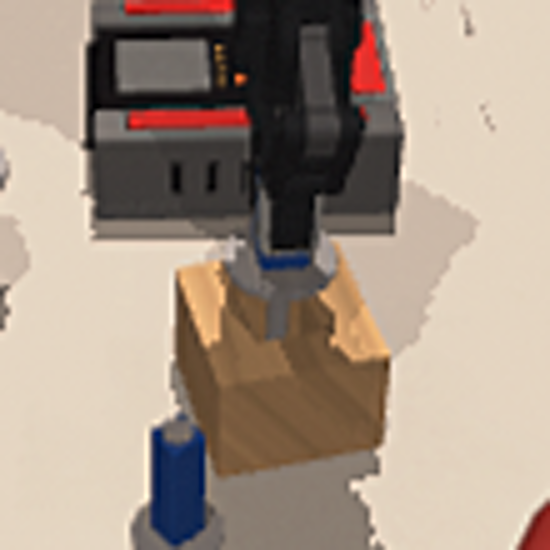

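```bash
python3 -m creep '[{"x":0.001,"y":-0.0007,"z":-0.004,"rx":0,"ry":0,"rz":0,"fingers":0},{"x":0.001,"y":-0.0007,"z":-0.009,"rx":0,"ry":0,"rz":0,"fingers":0},{"x":0.001,"y":-0.0007,"z":-0.014,"rx":0,"ry":0,"rz":0,"fingers":0},{"x":0.001,"y":-0.0007,"z":-0.018,"rx":0,"ry":0,"rz":0,"fingers":0},{"x":0.001,"y":-0.0007,"z":-0.020,"rx":0,"ry":0,"rz":0,"fingers":0}]'
python3 -m creep '[{"x":0,"y":0,"z":-0.0005,"rx":0,"ry":0,"rz":0,"fingers":0},{"x":0,"y":0,"z":-0.001,"rx":0,"ry":0,"rz":0,"fingers":0},{"x":0,"y":0,"z":-0.0015,"rx":0,"ry":0,"rz":0,"fingers":0},{"x":0,"y":0,"z":-0.0015,"rx":0,"ry":0,"rz":0,"fingers":0},{"x":0,"y":0,"z":-0.0015,"rx":0,"ry":0,"rz":0,"fingers":0}]'
python3 -c "
from h import *
from rig import *
s=sense();print(s['position'],cv2.Rodrigues(s['tool_rot'])[0][:,2])"
```

```text
time_s: 14.32
position: [0.5539, -0.2528, 0.0868]
tool_rot: [-3.132, -0.177, 0.006]
contact_force: [0.3, 0.7, -0.2]
width: 0.0168
time_s: 14.73
position: [0.5541, -0.2528, 0.0855]
tool_rot: [-3.132, -0.177, 0.006]
contact_force: [0.3, -0.3, -0.3]
width: 0.017
[ 0.55409141 -0.25284042  0.08548943] [-0.00383684  0.00431216 -0.99998334]
```

Still no contact, so I'll go a bit lower.

```bash
python3 -m creep '[{"x":0,"y":0,"z":-0.0005,"rx":0,"ry":0,"rz":0,"fingers":0},{"x":0,"y":0,"z":-0.001,"rx":0,"ry":0,"rz":0,"fingers":0},{"x":0,"y":0,"z":-0.0012,"rx":0,"ry":0,"rz":0,"fingers":0},{"x":0,"y":0,"z":-0.0012,"rx":0,"ry":0,"rz":0,"fingers":0},{"x":0,"y":0,"z":-0.0012,"rx":0,"ry":0,"rz":0,"fingers":0}]'
```

```text
time_s: 15.15
position: [0.5543, -0.2529, 0.085]
tool_rot: [-3.132, -0.177, 0.005]
contact_force: [-2.1, -0.1, 6.3]
width: 0.017
```

The disc is seated with 6.3 N, so I'll open the gripper.

```bash
python3 -m creep '[{"x":0,"y":0,"z":0,"rx":0,"ry":0,"rz":0,"fingers":0.02},{"x":0,"y":0,"z":0,"rx":0,"ry":0,"rz":0,"fingers":0.03},{"x":0,"y":0,"z":0,"rx":0,"ry":0,"rz":0,"fingers":0.045},{"x":0,"y":0,"z":0,"rx":0,"ry":0,"rz":0,"fingers":0.06},{"x":0,"y":0,"z":0,"rx":0,"ry":0,"rz":0,"fingers":0.06}]' 20
python3 look.py w19
```

```text
time_s: 15.57
position: [0.5542, -0.2529, 0.0848]
tool_rot: [-3.132, -0.177, 0.005]
contact_force: [-0.3, 0.1, -0.5]
width: 0.0599
[ 0.55419828 -0.25292201  0.0848145 ] [-3.13214636 -0.17656168  0.0052155 ] 15.5667 [ 0.307  0.673  0.069  1.977 -0.095  0.5   -1.014] [-0.31  0.08 -0.53] 0.059949220024056976
```

View pics/w19.png

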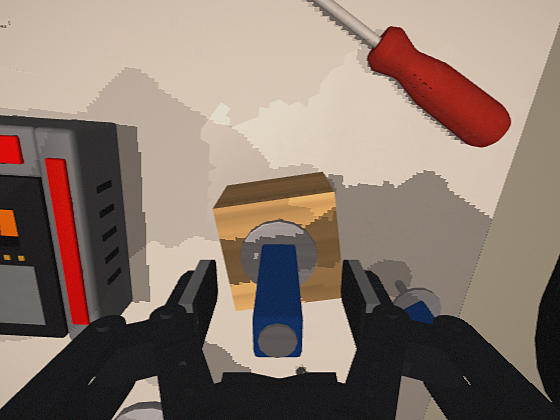

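The pin stands upright with its disc on the block at (278,250), and the fingers are clear on both sides. I'll withdraw upward.

```bash
python3 -m creep '[{"x":0,"y":0,"z":0.015,"rx":0,"ry":0,"rz":0,"fingers":0.06},{"x":0,"y":0,"z":0.035,"rx":0,"ry":0,"rz":0,"fingers":0.06},{"x":0,"y":0,"z":0.06,"rx":0,"ry":0,"rz":0,"fingers":0.06},{"x":0,"y":0,"z":0.09,"rx":0,"ry":0,"rz":0,"fingers":0.06},{"x":0,"y":0,"z":0.12,"rx":0,"ry":0,"rz":0,"fingers":0.06}]'
python3 -m creep '[{"x":-0.01,"y":0,"z":0.02,"rx":0,"ry":0,"rz":0,"fingers":0.06},{"x":-0.03,"y":0,"z":0.03,"rx":0,"ry":0,"rz":0,"fingers":0.06},{"x":-0.05,"y":0,"z":0.03,"rx":0,"ry":0,"rz":0,"fingers":0.06},{"x":-0.06,"y":0,"z":0.03,"rx":0,"ry":0,"rz":0,"fingers":0.06},{"x":-0.06,"y":0,"z":0.03,"rx":0,"ry":0,"rz":0,"fingers":0.06}]'
python3 look.py w20; python3 - <<'E'
from rig import *
import cv2
for n in("side","top"): cv2.imwrite(f"pics/{n}20.png",get_image(n)[:,:,::-1])
E
```

```text
time_s: 16.03
position: [0.5536, -0.2527, 0.2055]
tool_rot: [-3.132, -0.177, 0.008]
contact_force: [-0.6, 0.2, -0.5]
width: 0.0599
time_s: 16.45
position: [0.4905, -0.2529, 0.2352]
tool_rot: [-3.131, -0.173, 0.012]
contact_force: [-0.0, 0.1, 0.2]
width: 0.0599
[ 0.4904957  -0.25285445  0.23521313] [-3.13088359 -0.17306317  0.01180822] 16.45 [ 0.313  0.399  0.108  2.013 -0.065  0.742 -1.   ] [-0.04  0.12  0.22] 0.05985855111939476
```

View pics/side20.png

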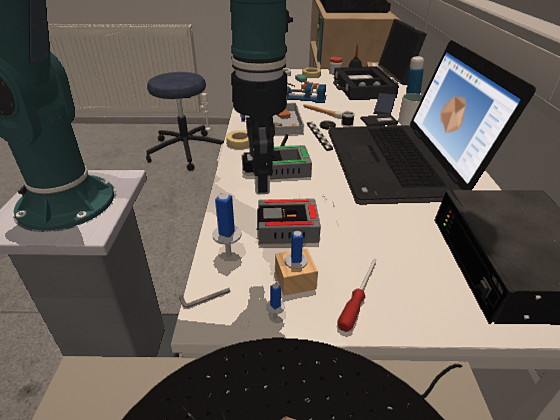

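View pics/top20.png

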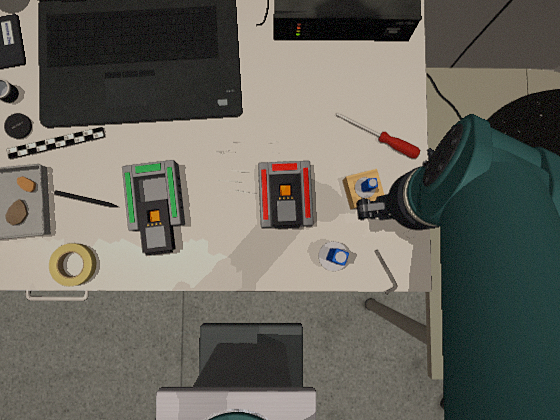

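View pics/w20.png

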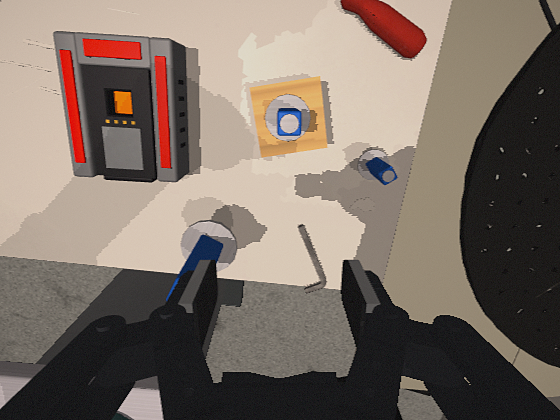

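Top view: the green pack is out (button at (154,216)), the red pack is home, and the pin is in its stand at (369,185) with the gripper clear of everything. Handing in.

```bash
python3 -c "
from rig import *
print(job_done())"
```

```text
the job is handed in; nothing more can be done
None
```

The job is done and handed in at about 16.5 s of the 48 s allowed; no verdict is reported.

**What I did**
- I took the middle-sized blue-handled pin from its stand and pressed the green-lamp pack's orange button fully down; it bottomed at about 15 N.
- While holding it down, I slid the pack out along the charger's axis until it stopped.
- I put the pin back in its stand, released it and backed the gripper away.

**Last checks**
- **Green pack:** its button had moved 49.9 mm from home in the wrist images. It stayed put under a final push of about 6 N.
- **Pin:** it stands upright with its disc on the block. I felt it seat at about 6 N before opening the fingers.
- **Red pack:** it looks home in the last pictures.
- **Robot:** the force reading was near zero and the gripper was touching nothing.

**What differed from plan**
- The first two move commands were refused for missing fields, so nothing moved.
- The tool tilted up to about 3° while pushing. I straightened it before going back to the stand, and the pin had not shifted in the grip.
- During the final push at the stop, the downward force on the button fell to about 2.4 N, below the 5 N that full depth takes. By then the pack was already fully out.

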